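# Scan the battery cage out, release its two catches and hold its gate wide

## Robot

A 6-joint arm with a two-finger parallel gripper is mounted at the origin on the work surface. World frame = base frame: x ahead of the robot, y to its left, z up, the work surface at z = 0. Lengths are in m, angles in rad, forces in N, time in s.
With the tool pointing down it reaches from about 0.275 to 0.75 m from the base axis. Payload 10.2 kg.
Tool frame: the origin (TCP) lies midway between the tips of the shut fingers; the grasp point (between the pads) lies 19 mm behind it (env.hold_point_z is the distance from the TCP to the grasp point, in m); x points along the fingers, z is the direction in which the jaws open and shut, and the axes are right-handed (so a half turn about x gives the same grasp; the last joint's range is limited). The gripper opens to 85 mm and grips with 20 to 120 N. Pads are 22 mm wide; open, the fingers measure 114 mm over their backs; the gripper's body (76 mm by 85 mm) begins 54 mm behind the grasp point. The pads swing forward as they close: fully open they stand 13 mm farther back than shut.
Start: joints at [0.918, 0.313, 1.498, -0, 1.331, -0.223], TCP at [0.219, 0.477, 0.231] pointing down, gripper open.
Joint ranges: [-2.94, 2.94], [-0.97, 2.17], [0.19, 2.56], [-1.23, 4.37], [0.02, 3.11], [-2.88, 2.88]. Speed limits (rad/s): [2.39, 2.39, 3.01, 3.14, 3.14, 3.14].

## Interface

Orientations are given as a unit quaternion [x, y, z, w].
In Python, from bench import env, kinematics, monitor, eyes, job gives the robot as it stands. The module is installed in compiled form; this text tells all that it offers. Calls block until the motion is done:
- env.reach(position, orientation): joint-space move of the TCP to a pose.
- env.movel(position, velocity=0.15, frame=None, guard=None): straight line of the TCP; frame=None keeps the orientation; velocity is the mean speed in m/s. With guard (N) it stops when the force on the tool has changed by that much, and returns True; else False.
- env.set_joints(angles): joint-space move.
- env.release() and env.close_gripper(effort=None): open the fingers fully, or close them until they stop; effort is the grip in N (None keeps the last).
- env.hold(seconds).
- kinematics.ik(position, orientation): joint angles nearest the present ones, or None.
- monitor.sense(): the state.
- eyes.grab_frame(name): name is "scene" or "top" or "wrist"; returns a dict with "frame" (400x640x3 uint8, red, green, blue), "mtx" (3x3 intrinsics, pixels), "view" (4x4, takes a point from world to camera coordinates). Camera axes: x right, y down, z forward; pixel columns grow to the right and rows downward; lengths in m; the calibration is good to about 2 mm. A picture is of the moment at which its call begins. There is no depth.
A pose or a line that the arm cannot do raises env.MotionError and nothing moves.
- job.hand_in(): hands the job in, once; it reports no verdict.
The state is a dict: "clock": time; "joints": joint angles; "qvel": joint speeds; "joint_efforts": joint torques, N m; "position": TCP position; "ee_rot": TCP orientation; "contact_force": force on the tool from outside, world axes, zero at the start; "ft_torque": the same for the moment, N m; "finger_gap": opening from 0.0 (shut) to 1.0 (fully open).
Only numpy, scipy, OpenCV 4.12 (cv2) and the standard library are available. Lean on these libraries where they do the work, as an engineer would, in place of code of your own. Each camera call takes 0.05 s, during which the arm holds its last target. There are 200 camera calls.

## Task

Book out the battery cage on the repair bench: pick up the pale hand scanner, hold it level with the window under its nose about 5 cm above the middle of the barcode label on the cage roof, steady for a good second, then set it gently down upright on the bench. Next squeeze the safety catch fully home (pinch its sliding tab against its fixed lug), and after it the bolt catch likewise; then take the gate by the upright post on its top edge, swing it open past its detent until it stands square to the cage front, and finish while still holding it wide open by that post - do not let go. Leave everything else on the bench where it is.

Things in the scene. Friction and masses are not known exactly. Their poses are not given: they have to be found in the camera images.
- cage: Fixed grey sheet-metal box; roof 130 mm above the bench. Origin on the bench; x points from its front (gate, towards the robot) to its back, y to its left, z up; yawed up to 0.15 rad. In its frame it spans x -92 to +81, y -150 to +135 mm. Gate across the front from y -47 to +115 mm; a solid pillar at y -150 to -50 mm carries both catches on its top.
- label (a point): Middle of the white barcode label (40 mm in x by 56 mm in y) lying flat on the cage roof, at x +30, y +50, z 130 mm in the cage's frame; its axes are the cage's.
- scanner: Loose hand scanner, white handle and grey nose, 0.12-0.25 kg, standing on its flat underside left or right of the cage front. Handle block x -55 to +25 mm, 42 mm wide (y), 45 mm high; a 50 mm wide nose juts ahead (x +21 to +77 mm) at height 21 to 47 mm. Origin on the underside, mid-width; x towards the nose, z up. Grip it across its 42 mm width near x -5 mm.
- scanner_window (a point): Middle of the window under the nose, 52 mm ahead of the scanner's origin, 20 mm above its underside; looks straight down. It reads with the label's middle within 18 mm of the point below it (along x and y) and 30 to 80 mm beneath it, scanner level, its long axis parallel (within 0.3 rad, either way round) to the cage's x axis.
- safety_catch (a joint): Travel of the safety catch, m: 0 as found, 0.014 fully home (released above 0.0115). Its tab, the rearmost of the sliding tabs, slides along the cage's +x (to the back) towards its lug against about 4 N of friction and stays where it is left. Until it is home its tongue blocks the bolt catch.
- safety_tab (a point): Middle of the safety catch's sliding steel tab, 38 mm above the roof (168 mm above the bench); moves with it. The tab is 8 mm thick (x), 24 mm wide (y), its top 50 mm above the roof. A tongue up to 9 mm above the roof runs forward from its foot: keep fingertips 13 mm or more above the roof.
- safety_lug: Fixed grey lug behind the safety tab, same size, parallel; origin in its middle 38 mm above the roof, 44 mm from the tab's at the start. Outer faces of tab and lug are 52 mm apart at the start, 38 mm when home. The lug does not give: centre the fingers where they end, 15 mm from the lug's middle towards the tab; they must press on the lug too.
- bolt_catch (a joint): Travel of the bolt catch, m: 0 as found, 0.014 fully home (released above 0.0115). Its tab slides along the cage's -y (away from the gate) to its lug, about 4 N, stays where it is left; blocked after 3 mm until the safety catch is home. Its bolt keeps the gate shut until it is home.
- bolt_tab (a point): Middle of the bolt catch's sliding steel tab near the cage's front edge, 38 mm above the roof; moves with it. 8 mm thick (y), 24 mm wide (x), its top 50 mm above the roof. The bolt, up to 11 mm above the roof, runs from its foot towards the gate: keep fingertips 13 mm or more above the roof.
- bolt_lug: Fixed grey lug beside the bolt tab on the side away from the gate; same sizes and spacing as the safety pair, here along the cage's y: centre the fingers 15 mm from the lug's middle towards the tab.
- gate (a joint): Opening of the gate, rad: 0 shut, 1.57 square to the front, stop at 1.6; wide means over 1.35. A light spring pulls it shut throughout; a cam detent resists from about 0.3 to 0.7 rad (about 5 N at the post in all). Let go short of 0.7 it falls shut; let go wide open it falls back to rest on the detent at about 0.9.
- gate_hinge (a point): Point on the gate's upright hinge axis, 165 mm above the bench. The shut gate extends 162 mm from it along the cage's -y; opening swings its free end forward (cage -x, towards the robot), clockwise seen from above. Its panel spans heights 35 to 120 mm. This point's axes turn with the gate.
- gate_handle: Round upright steel post, 18 mm in diameter, a sleeve that turns freely about its own axis, on the gate's top edge, 120 mm from the hinge axis, from 120 to 192 mm above the bench. Origin on its axis 165 mm above the bench; grip there, in any yaw (fingertips above 143 mm).
- tin: Bystander: round metal tin, 66 mm across, 32 mm high, on the bench; stands where the scanner does not, left or right. Origin at the centre of its underside.
- screwdriver: Bystander: screwdriver lying on the bench in front of the cage, under 30 mm high.
- brush: Bystander: small brush lying on the bench, under 30 mm high.
- tweezers: Bystander: steel tweezers, 120 mm long, flat on the bench.
- handset: Bystander: flat handset with aluminium back, 145 by 72 by 8 mm, on the bench right of the cage.
- parts_tray: Bystander: grey divided tray, 120 by 160 by 30 mm, on the bench left of the cage.
- screw_cup: Bystander: small metal cup, 40 mm across, 35 mm high, standing on the rear of the cage roof between the label and the safety lug.
Things that resemble listed ones, but are neither listed nor needed, are in the scene too. Of the things shaped like the scanner, the white one is meant.

How it is judged:
By the outcome, as a careful person would: the job done as asked, in the order asked, and still so for the second after the job is handed in, while the arm keeps its last pose, push and grip.
It also fails if it takes over 72 s, if anything falls off the work surface, if the arm or the gripper's body presses on something with over 40 N, if the wrist force passes 120 N, or if a joint passes its speed limit or range.

## Working session

There is one attempt and no reset: what is moved stays moved. The work goes in short steps, each a Python script; the robot and the scene stay as the last script left them, time stands still between calls to the robot, and variables do not carry over. Pictures are saved under pics/ and viewed, about 8 in all and at most 12, crops included, and the job is handed in when it is done.

```bash
mkdir -p pics; ls; cat > h.py <<'E'
import numpy as np, cv2
from bench import env, kinematics, monitor, eyes, job
def grab(name, fn=None):
    f=eyes.grab_frame(name); f={k:np.array(v) for k,v in f.items()}
    if fn: cv2.imwrite('pics/'+fn, f['frame'][:,:,::-1])
    return f
def ray(f,uv):
    R,t=f['view'][:3,:3],f['view'][:3,3]
    d=R.T@np.linalg.solve(f['mtx'],[uv[0],uv[1],1.]); return -R.T@t,d
def onz(f,uv,z):
    c,d=ray(f,uv); return c+d*(z-c[2])/d[2]
def proj(f,p):
    q=f['mtx']@(f['view'][:3,:3]@np.asarray(p)+f['view'][:3,3]); return q[:2]/q[2]
E
python3 - <<'E'
from h import *
import pickle
s=monitor.sense(); print(s)
d={n:grab(n,n+'0.png') for n in('top','scene','wrist')}
pickle.dump(d,open('f0.pkl','wb'))
for n,f in d.items(): print(n,f['mtx'].round(1).tolist(),ray(f,(320,200))[0].round(3),f['view'].round(3).tolist())
E
```

```text
pics
{'clock': 0.0, 'joints': array([ 9.17602348e-01,  3.13438741e-01,  1.49840732e+00,  3.19928469e-07,
        1.33100619e+00, -2.23374473e-01]), 'qvel': array([-0.00141805, -0.00062075,  0.0007479 , -0.0006906 ,  0.00074606,
       -0.00107511]), 'joint_efforts': array([ 4.46493232e-04, -4.12246513e+01, -2.59756690e+01, -8.01093421e-06,
        3.83306309e-03,  1.75899231e-05]), 'position': array([0.21861556, 0.47704546, 0.23075204]), 'ee_rot': array([-0.38201949,  0.59554616,  0.3817167 ,  0.59470854]), 'contact_force': array([-0.23524978,  0.05015727,  0.11765579]), 'ft_torque': array([-0.02253305, -0.00768548, -0.03544249]), 'finger_gap': 0.9973430238684708}
top [[488.4, 0.0, 328.1], [0.0, 488.4, 192.5], [0.0, 0.0, 1.0]] [0.455 0.004 1.296] [[0.016, -1.0, 0.007, -0.012], [-0.998, -0.016, -0.057, 0.528], [0.057, -0.006, -0.998, 1.268], [0.0, 0.0, 0.0, 1.0]]
scene [[362.6, 0.0, 320.2], [0.0, 362.6, 200.5], [0.0, 0.0, 1.0]] [1.19  0.303 0.61 ] [[-0.389, 0.921, -0.009, 0.189], [0.519, 0.211, -0.828, -0.176], [-0.761, -0.327, -0.56, 1.346], [0.0, 0.0, 0.0, 1.0]]
wrist [[301.2, 0.0, 319.0], [0.0, 301.2, 202.1], [0.0, 0.0, 1.0]] [0.153 0.508 0.374] [[0.416, 0.909, 0.0, -0.525], [0.872, -0.399, 0.284, -0.037], [0.258, -0.118, -0.959, 0.379], [0.0, 0.0, 0.0, 1.0]]
```

View pics/top0.png

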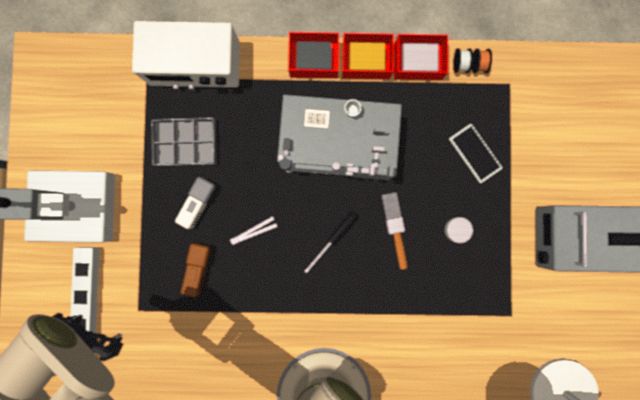

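View pics/scene0.png

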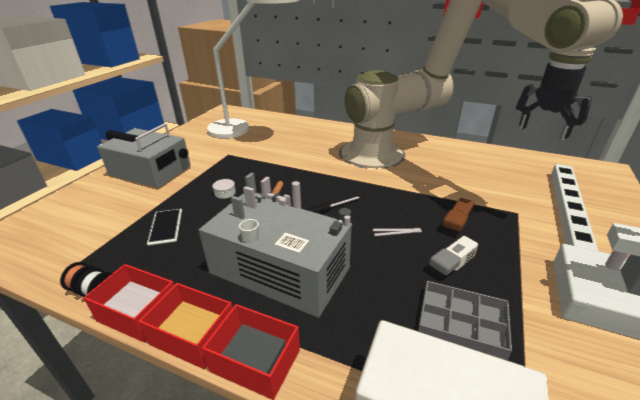

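Top view: the white scanner is at about (195,203), with its grey nose up at (203,188). A brown lookalike sits at (195,270), and the white one is the one meant. The cage is at (340,135), label (316,119), cup (352,108), catches (375,150) and post near (335,168). Next I enlarge both areas.

```bash
python3 - <<'E'
import cv2,numpy as np
t=cv2.imread('pics/top0.png');s=cv2.imread('pics/scene0.png')
a=cv2.resize(t[85:190,270:415],None,fx=5,fy=5,interpolation=cv2.INTER_CUBIC)
cv2.imwrite('pics/c1.png',a)
b=cv2.resize(t[165:305,160:260],None,fx=4,fy=4,interpolation=cv2.INTER_CUBIC)
c=cv2.resize(s[165:265,200:300],None,fx=4,fy=4,interpolation=cv2.INTER_CUBIC)
o=np.zeros((560,800,3),np.uint8);o[:,:400]=b;o[:400,400:]=c
cv2.imwrite('pics/c2.png',o)
E
```

```text
(no output)
```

View pics/c1.png

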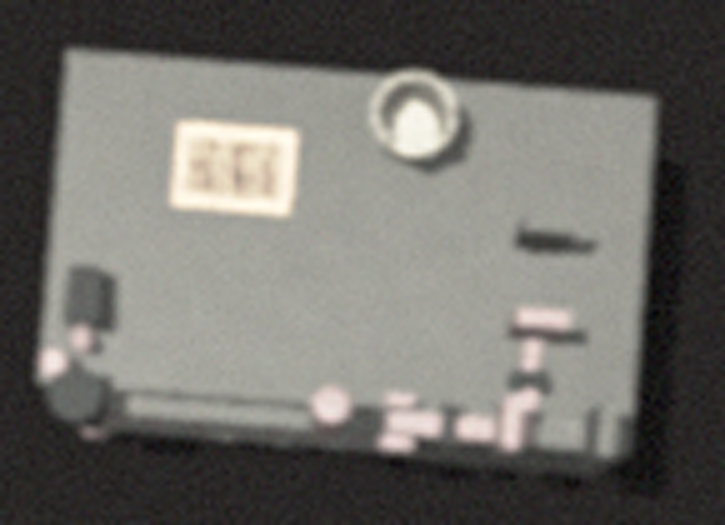

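View pics/c2.png

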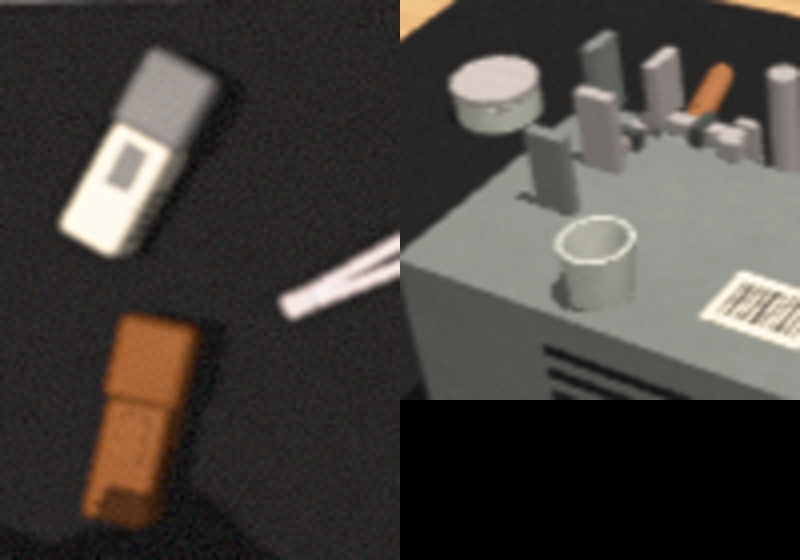

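The scanner is the white item with the grey nose, top crop (140,150); the brown item at (140,420) is a decoy. Safety tab (pink) is at crop (543,319), bolt tab (513,422) and post top (331,405), with the grey lugs beside or behind the tabs.

```bash
python3 - <<'E'
from h import *
import pickle
d=pickle.load(open('f0.pkl','rb'));T=d['top'];S=d['scene']
c1=lambda u,v:((u+.5)/5-.5+270,(v+.5)/5-.5+85)
c2=lambda u,v:((u+.5)/4-.5+160,(v+.5)/4-.5+165)
c3=lambda u,v:((u-400+.5)/4-.5+200,(v+.5)/4-.5+165)
def blob(f,m,box):
    x0,y0,x1,y1=box; k=np.zeros(m.shape,np.uint8);k[y0:y1,x0:x1]=m[y0:y1,x0:x1]
    n,l,st,c=cv2.connectedComponentsWithStats(k); i=1+np.argmax(st[1:,4]); return l==i,c[i]
# label
im=T['frame'].astype(int); m=(im.min(2)>150)
k,c=blob(T,cv2.morphologyEx(m.astype(np.uint8),cv2.MORPH_CLOSE,np.ones((7,7))),(295,100,335,135))
r=cv2.minAreaRect(np.argwhere(k)[:,::-1].astype(np.float32)); print('label rect',r)
L=onz(T,r[0],.13); print('label top',L)
im2=S['frame'].astype(int)
k2,cc=blob(S,cv2.morphologyEx((im2.min(2)>165).astype(np.uint8),cv2.MORPH_CLOSE,np.ones((7,7))),(272,228,312,255))
print('label scene',cc,onz(S,cc,.13))
bl=onz(T,c1(67,48),.13);br=onz(T,c1(658,95),.13);v=bl-br
print('back corners',bl,br,np.linalg.norm(v),'yaw',np.arctan2(-v[0],v[1]))
q=[onz(T,c1(*p),.13) for p in((177,120),(300,130),(292,217),(170,207))]
w=q[0]-q[1]+q[3]-q[2];print('label yaw',np.arctan2(-w[0],w[1]),np.linalg.norm(w)/2,np.mean(q,0))
yaw=np.arctan2(-v[0],v[1]);R=np.array([[np.cos(yaw),-np.sin(yaw)],[np.sin(yaw),np.cos(yaw)]])
o=L[:2]-R@[.03,.05];print('cage origin',o,'bl/br in cage',(R.T@(bl[:2]-o)),R.T@(br[:2]-o))
loc=lambda p:(R.T@(p[:2]-o)).round(4)
for n,p,z in(('stab',c1(543,319),.18),('btab',c1(513,422),.18),('blug',c1(608,430),.18),('post',c1(331,405),.192),('cup',c1(415,113),.165)):
    P=onz(T,p,z);print('T',n,P.round(4),loc(P))
for n,p,z in(('stab',c3(598,92),.18),('slug',c3(551,132),.18),('btab',c3(663,53),.18),('blug',c3(601,40),.18),('post',c3(785,73),.192)):
    P=onz(S,p,z);print('S',n,P.round(4),loc(P))
# scanner
nf=[onz(T,c2(*p),.047) for p in((155,47),(220,82))];hb=[onz(T,c2(*p),.045) for p in((60,220),(112,256))]
print('nosew',np.linalg.norm(nf[0]-nf[1]),'hw',np.linalg.norm(hb[0]-hb[1]))
a=np.mean(nf,0);b=np.mean(hb,0);e=(a-b)[:2];print('front',a,'back',b,'len',np.linalg.norm(e),'yaw',np.arctan2(e[1],e[0]))
E
```

```text
label rect ((314.5, 117.0), (34.0, 39.0), 90.0)
label top [0.70313561 0.03251118 0.13      ]
label scene [291.68010076 241.92443325] [0.69667105 0.02765532 0.13      ]
back corners [0.75750203 0.10956107 0.13      ] [ 0.73943939 -0.17648456  0.13      ] 0.2866153565837493 yaw -0.06306228536730955
label yaw -0.06527761426493256 0.059255959841195194 [0.70007522 0.02751319 0.13      ]
cage origin [ 0.67004422 -0.01549881] bl/br in cage [0.07940263 0.13032293] [ 0.07940263 -0.15629242]
T stab [ 0.622  -0.1165  0.18  ] [-0.0416 -0.1038]
T btab [ 0.5742 -0.1032  0.18  ] [-0.0902 -0.0936]
T blug [ 0.5712 -0.1469  0.18  ] [-0.0904 -0.1373]
T post [ 0.5793 -0.0193  0.192 ] [-0.0903 -0.0095]
T cup [ 0.7204 -0.0572  0.165 ] [ 0.0529 -0.0384]
S stab [ 0.6175 -0.1157  0.18  ] [-0.0461 -0.1033]
S slug [ 0.6619 -0.1173  0.18  ] [-0.0018 -0.1021]
S btab [ 0.5662 -0.1035  0.18  ] [-0.0981 -0.0944]
S blug [ 0.5668 -0.1454  0.18  ] [-0.0949 -0.1362]
S post [ 0.5772 -0.0181  0.192 ] [-0.0925 -0.0085]
nosew 0.04748092138474378 hw 0.04056098450988149
front [0.55121914 0.30809754 0.047     ] back [0.43942928 0.36988598 0.045     ] len 0.12772933841168244 yaw -0.5049287485949843
```

```bash
cat >> h.py <<'E'
from scipy.spatial.transform import Rotation as Ro
YAW=-0.064; O=np.array([.666,-.0205])
def C(x,y,z): return np.r_[O+np.array([[np.cos(YAW),-np.sin(YAW)],[np.sin(YAW),np.cos(YAW)]])@[x,y],z]
def quat(a):  # tool down, jaws open along world direction a
    x=np.array([0,0,-1.]);z=np.array([np.cos(a),np.sin(a),0]);return Ro.from_matrix(np.c_[x,np.cross(z,x),z]).as_quat()
def st(tag=''):
    s=monitor.sense();print(tag,'t=%.2f'%s['clock'],'p',s['position'].round(4),'F',s['contact_force'].round(1),'gap %.3f'%s['finger_gap']);return s
E
python3 - <<'E'
from h import *
a0=-.505
for name,p,a in(('scan',[.4857,.3443,.2],a0+np.pi/2),('label',C(-.027,.05,.25),YAW+np.pi/2),('saf',C(-.03,-.103,.3),YAW),('bolt',C(-.09,-.122,.3),YAW+np.pi/2)):
    for k in(0,np.pi):
        q=kinematics.ik(p,quat(a+k));print(name,k>0,None if q is None else np.round(q,2))
g=np.array([.4857,.3443])-.005*np.array([np.cos(a0),np.sin(a0)])
c=[a0+np.pi/2,a0-np.pi/2]; 
qs=[kinematics.ik([*g,.2],quat(a)) for a in c]
a=c[int(np.argmin([9 if q is None else abs(q[5]-monitor.sense()['joints'][5]) for q in qs]))]
print('a',a);env.reach([*g,.2],quat(a));st()
import pickle
f=grab('wrist','w1.png');pickle.dump(f,open('w1.pkl','wb'))
for p in([*g,.045],): print('grip expected px',proj(f,p))
E
```

```text
scan False [ 0.42  0.49  1.32 -0.    1.33 -0.65]
scan True [ 0.42  0.49  1.32 -0.    1.33  2.5 ]
label False [-0.13  0.57  1.06 -0.    1.51 -1.64]
label True [-0.13  0.57  1.06 -0.    1.51  1.5 ]
saf False [-0.37  0.56  0.96 -0.    1.62 -0.31]
saf True [-0.37  0.56  0.96 -0.    1.62  2.83]
bolt False [-0.44  0.41  1.18 -0.    1.55 -1.94]
bolt True [-0.44  0.41  1.18 -0.    1.55  1.2 ]
a 1.0657963267948967
 t=1.28 p [0.4805 0.3476 0.2003] F [0.1 0.4 0.2] gap 0.998
grip expected px [317.87872051 187.84805633]
```

View pics/w1.png

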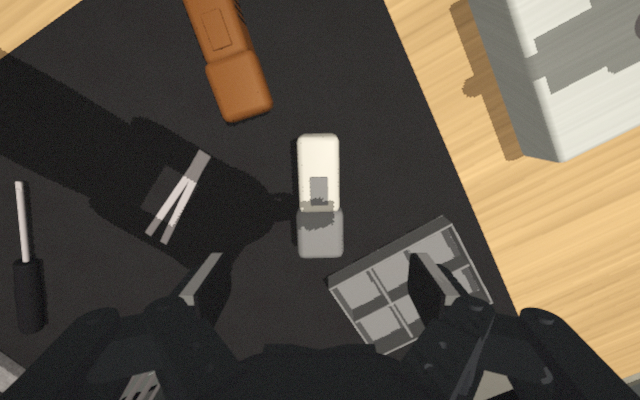

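Wrist view: the white scanner spans from back edge (317,135) to nose front (321,257). The tray corner edge (375,258) is well clear of the fingers at v≈188.

```bash
cat > s2.py <<'E'
from h import *
import pickle
f=pickle.load(open('w1.pkl','rb'))
b=onz(f,(317.5,135),.045);n=onz(f,(321.5,257),.047);e=(n-b)[:2];a0=np.arctan2(e[1],e[0])
print('len',np.linalg.norm(e),'yaw',a0)
u=e/np.linalg.norm(e); o=.5*(b+n)[:2]-.011*u; print('origin',o)
g=o-.005*u; a=a0+np.pi/2
env.movel([*g,.06],velocity=.15,frame=quat(a)); print(env.movel([*g,.008],velocity=.06,guard=15)); st('down')
env.close_gripper(40); s=st('grip')
np.save('scan.npy',[*o,a0,s['position'][2]])
env.movel([*g,.06],velocity=.1); env.movel([*g,.30],velocity=.25); st('lift')
# over label
w=C(.03-.052-.005,.05,.30); env.reach(w,quat(YAW+np.pi/2)); st('above')
zc=.13+.05-.02+s['position'][2]
env.movel([w[0],w[1],zc],velocity=.12); st('scan')
d={'scene':grab('scene','s2.png'),'top':grab('top','t2.png'),'wrist':grab('wrist','w2.png')};pickle.dump(d,open('f2.pkl','wb'))
x=cv2.imread('pics/s2.png')[150:270,200:380];y=cv2.imread('pics/t2.png')[80:200,260:440]
cv2.imwrite('pics/c4.png',np.vstack([cv2.resize(i,(450,300),interpolation=2) for i in(x,y)]))
E
python3 s2.py
```

```text
len 0.1295161513184377 yaw -0.471335117257138
origin [0.48288881 0.34747553]
False
down t=3.43 p [0.4787 0.3499 0.0084] F [-1.2  0.4  0.4] gap 1.004
grip t=3.91 p [0.4786 0.3498 0.0083] F [0.6 0.2 2.9] gap 0.488
lift t=5.68 p [0.4781 0.3496 0.2983] F [-0.1 -0.5 -1.3] gap 0.483
above t=7.03 p [0.6421 0.0322 0.2999] F [-0.3  0.6 -0.5] gap 0.486
scan t=8.28 p [0.6426 0.0311 0.1692] F [ 0.6 -0.9 -1.1] gap 0.485
```

View pics/c4.png

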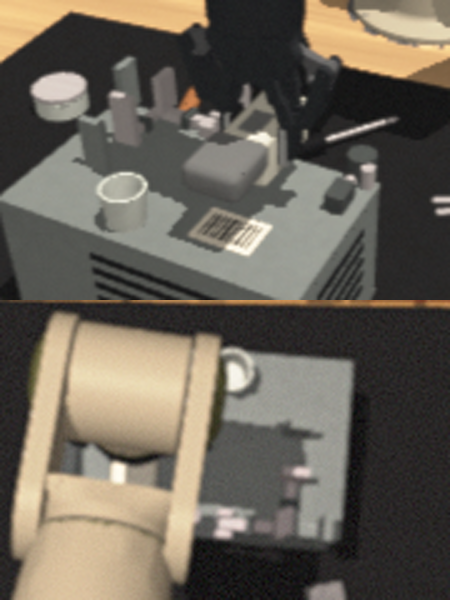

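The scanner is level with its nose over the label: nose at crop (225,165), label at (232,230). I compare the nose corners with their predicted projections, holding steady meanwhile.

```bash
python3 - <<'E'
from h import *
import pickle
S=pickle.load(open('f2.pkl','rb'))['scene']
for n,p in(('front-top',C(.055,.05,.207)),('front-bot',C(.055,.05,.181)),('fr y+',C(.055,.075,.207)),('fr y-',C(.055,.025,.207)),('label',C(.03,.05,.13))):
    print(n,((proj(S,p)-[200,150]+.5)*2.5-.5).round(0))
env.hold(1.6); st()
E
```

```text
front-top [206. 173.]
front-bot [208. 200.]
fr y+ [235. 182.]
fr y- [177. 164.]
label [228. 232.]
 t=10.03 p [0.6422 0.0311 0.1683] F [ 0.1 -0.8 -0.7] gap 0.485
```

```bash
cat > s3.py <<'E'
from h import *
import pickle
x,y,a0,zg=np.load('scan.npy'); u=np.array([np.cos(a0),np.sin(a0)]); g=np.array([x,y])-.005*u
p=monitor.sense()['position']
env.movel([p[0],p[1],.30],velocity=.2)
env.reach([*g,.20],quat(a0+np.pi/2))
env.movel([*g,.04],velocity=.15); print(env.movel([*g,zg+.0005],velocity=.03,guard=8)); st('down')
env.release(); st('rel')
env.movel([*g,.12],velocity=.15)
env.movel([*g,.30],velocity=.3)
env.reach(C(-.045,-.105,.33),quat(YAW)); st('over')
f=grab('wrist','w3.png');t=grab('top','t3.png');pickle.dump((f,t),open('f3.pkl','wb'))
E
python3 s3.py
```

```text
False
down t=14.63 p [0.4786 0.3498 0.009 ] F [-0.2  0.7 -1.9] gap 0.484
rel t=15.14 p [0.4784 0.3498 0.0089] F [ 0.3 -0.5 -0.4] gap 1.000
over t=18.57 p [ 0.6145 -0.1213  0.33  ] F [-0.1  0.3 -0.3] gap 1.002
```

View pics/w3.png

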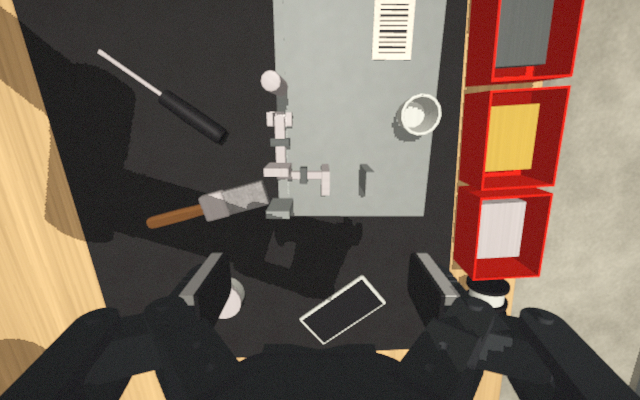

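Clear view: post (270,80), bolt tab (278,171), bolt lug (279,209), safety tab (326,180), safety lug (364,180) and cup (420,115). I enlarge it to measure.

```bash
python3 - <<'E'
import cv2
cv2.imwrite('pics/c5.png',cv2.resize(cv2.imread('pics/w3.png')[65:225,250:390],None,fx=3.5,fy=3.5,interpolation=cv2.INTER_CUBIC))
E
```

```text
(no output)
```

View pics/c5.png

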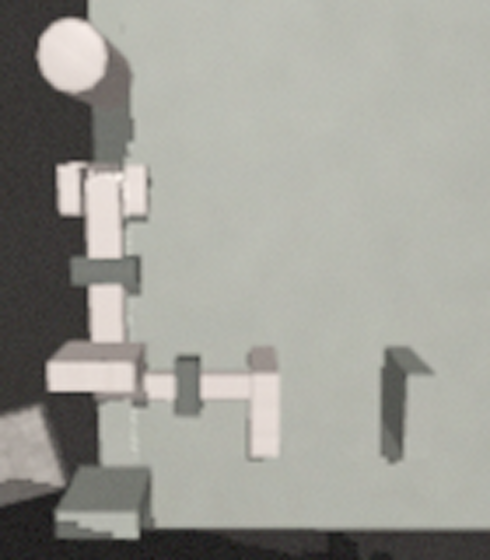

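Tops in the crop: safety tab (264.5,415), lug left top edge (406,417), bolt tab (91,376), bolt lug about (98,524), post (72,55).

```bash
python3 - <<'E'
from h import *
import pickle
f,t=pickle.load(open('f3.pkl','rb'))
R=np.array([[np.cos(YAW),-np.sin(YAW)],[np.sin(YAW),np.cos(YAW)]])
for n,p,z in(('stab',(264.5,415),.18),('slug front top edge',(406,417),.18),('btab',(91,376),.18),('btab x-',(47,376),.18),('btab x+',(135,376),.18),('blug',(98,524),.18),('post',(72,55),.192)):
    P=onz(f,((p[0]+.5)/3.5-.5+250,(p[1]+.5)/3.5-.5+65),z);print(n,P.round(4),(R.T@(P[:2]-O)).round(4))
p=monitor.sense();print(f['view'].round(3).tolist())
# finger geometry seen: inner tips
for q in((205,255),(430,255)):print(onz(f,q,.33).round(3))
E
```

```text
stab [ 0.6215 -0.1161  0.18  ] [-0.0383 -0.0982]
slug front top edge [ 0.6617 -0.1192  0.18  ] [ 0.0021 -0.0987]
btab [ 0.5733 -0.1018  0.18  ] [-0.0873 -0.0871]
btab x- [ 0.561 -0.101  0.18 ] [-0.0997 -0.0871]
btab x+ [ 0.5857 -0.1026  0.18  ] [-0.0749 -0.0871]
blug [ 0.5709 -0.1458  0.18  ] [-0.0869 -0.1311]
post [ 0.5788 -0.0189  0.192 ] [-0.0871 -0.004 ]
[[0.998, -0.062, 0.001, -0.621], [-0.06, -0.957, 0.283, -0.144], [-0.017, -0.282, -0.959, 0.451], [0.0, 0.0, 0.0, 1.0]]
[ 0.555 -0.116  0.33 ]
[ 0.673 -0.124  0.33 ]
```

Positions agree with the top view and the given spacings (44 mm). Squeezing the safety catch first.

```bash
cat > s4.py <<'E'
from h import *
P=lambda z:C(-.0085,-.0995,z)
env.movel(P(.26),velocity=.2,frame=quat(YAW)); print(env.movel(P(.150),velocity=.08,guard=10)); st('down')
env.close_gripper(40); st('closed'); env.hold(.2); st('held')
E
python3 s4.py
```

```text
False
down t=20.74 p [ 0.6514 -0.1193  0.1505] F [ 0.3 -0.4 -0. ] gap 1.002
closed t=21.25 p [ 0.6503 -0.1192  0.1507] F [-5.3  0.4  6.3] gap 0.427
held t=21.45 p [ 0.6503 -0.1193  0.1507] F [-5.9  0.8  5.6] gap 0.427
```

```bash
cat > s5.py <<'E'
from h import *
p=monitor.sense()['position']
env.release(); env.movel([p[0],p[1],.25],velocity=.2); st('up')
P=lambda z:C(-.086,-.1155,z)
env.reach(P(.25),quat(YAW+np.pi/2)); 
f=grab('wrist','w5.png')
import pickle;pickle.dump(f,open('f5.pkl','wb'))
print(env.movel(P(.150),velocity=.08,guard=10)); st('down')
env.close_gripper(40); st('closed'); env.hold(.2); st('held')
p=monitor.sense()['position']
env.release(); env.movel([p[0],p[1],.27],velocity=.2)
env.reach(C(-.06,-.06,.33),quat(YAW));st('over')
grab('wrist','w6.png')
cv2.imwrite('pics/c6.png',cv2.imread('pics/w6.png')[60:270,220:420].repeat(2,0).repeat(2,1))
E
python3 s5.py
```

```text
up t=22.64 p [ 0.6499 -0.1191  0.2486] F [-1.1 -0.7 -1.2] gap 1.001
False
down t=25.54 p [ 0.573  -0.1304  0.1505] F [-0.3 -1.5 -0.2] gap 1.002
closed t=26.05 p [ 0.573  -0.1318  0.1513] F [-3.9 -7.1  8. ] gap 0.430
held t=26.25 p [ 0.573  -0.1318  0.1513] F [-1.8 -6.8  7.4] gap 0.429
over t=29.02 p [ 0.6022 -0.0766  0.3294] F [-0.7 -0.1 -0.3] gap 0.994
```

View pics/c6.png

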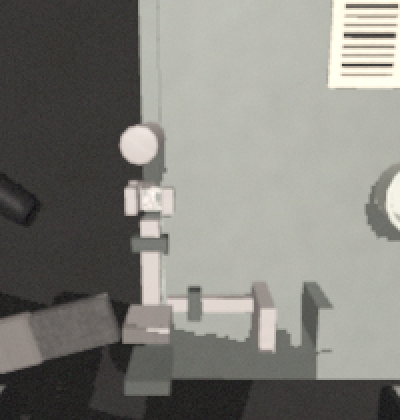

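Both catches are home: safety tab at crop (267,328) is now about 30 mm from its lug at (325,325), and the bolt tab at (148,325) has moved towards its lug. Closing gaps were equal (0.427 and 0.429). Now the gate post, crop (139,144).

```bash
cat > s6.py <<'E'
from h import *
P=lambda th,z=.149:C(-.0871-.12*np.sin(th),.116-.12*np.cos(th),z)
q=quat(YAW-np.pi/4)
env.reach(P(0,.28),q); print(env.movel(P(0),velocity=.12,guard=10)); st('down')
env.close_gripper(60); st('grip')
for th in np.radians([8,16,24,32,40,50,60,70,80,88.5]):
    s0=monitor.sense()
    if env.movel(P(th),velocity=.06,guard=35): st('GUARD');break
    st('%.2f'%th)
d=grab('scene','s7.png');t=grab('top','t7.png');w=grab('wrist','w7.png')
x=cv2.imread('pics/s7.png')[130:290,180:400];cv2.imwrite('pics/c7.png',np.vstack([cv2.resize(x,(412,300),interpolation=2),cv2.resize(cv2.imread('pics/w7.png'),(412,258))]))
E
python3 s6.py
```

```text
False
down t=31.16 p [ 0.5792 -0.019   0.1498] F [0.3 0.4 0.1] gap 0.998
grip t=31.79 p [ 0.5789 -0.019   0.1492] F [-0.5 -1.6  1.1] gap 0.197
0.14 t=32.22 p [ 0.5623 -0.0168  0.1492] F [ 0.8 -0.5  2.5] gap 0.197
0.28 t=32.64 p [ 0.5462 -0.0123  0.1492] F [ 0.  -1.8  4.4] gap 0.192
0.42 t=33.07 p [ 0.531  -0.0056  0.1492] F [ 2.  -3.4  4.3] gap 0.193
0.56 t=33.49 p [0.5163 0.0035 0.1491] F [-0.7 -3.5  3.9] gap 0.194
0.70 t=33.92 p [0.5031 0.0144 0.1491] F [-1.4 -2.5  6.6] gap 0.195
0.87 t=34.42 p [0.4891 0.0305 0.149 ] F [-3.5  0.9  7.7] gap 0.198
1.05 t=34.92 p [0.4786 0.0484 0.1491] F [-2.1  1.6  6.9] gap 0.194
1.22 t=35.42 p [0.4714 0.0672 0.1491] F [ 0.6 -2.5  6.8] gap 0.190
1.40 t=35.92 p [0.4674 0.0875 0.1491] F [ 0.6 -1.7  6.5] gap 0.194
1.54 t=36.37 p [0.4667 0.1052 0.1491] F [ 0.7 -1.4  6.4] gap 0.195
```

View pics/c7.png

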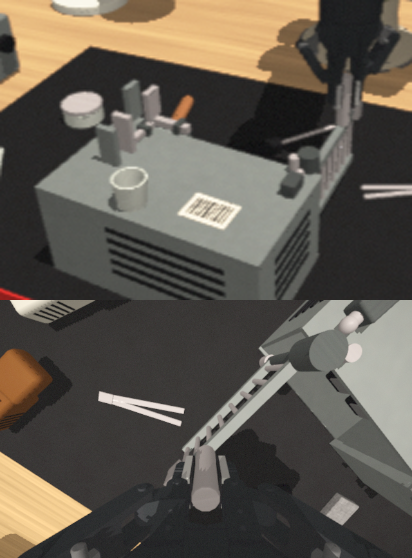

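The gate stands square to the front with the post between the fingers. One last look confirms the scanner and the bystanders.

```bash
python3 -c "
import cv2,numpy as np
a=cv2.imread('pics/t7.png')[80:320,130:520];b=cv2.imread('pics/s7.png')[200:360,340:540]
o=np.zeros((560,780,3),np.uint8);o[:480]=cv2.resize(a,(780,480));o[300:560,455:780]=cv2.resize(b,(325,260));cv2.imwrite('pics/c8.png',o)"
```

```text
(no output)
```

View pics/c8.png

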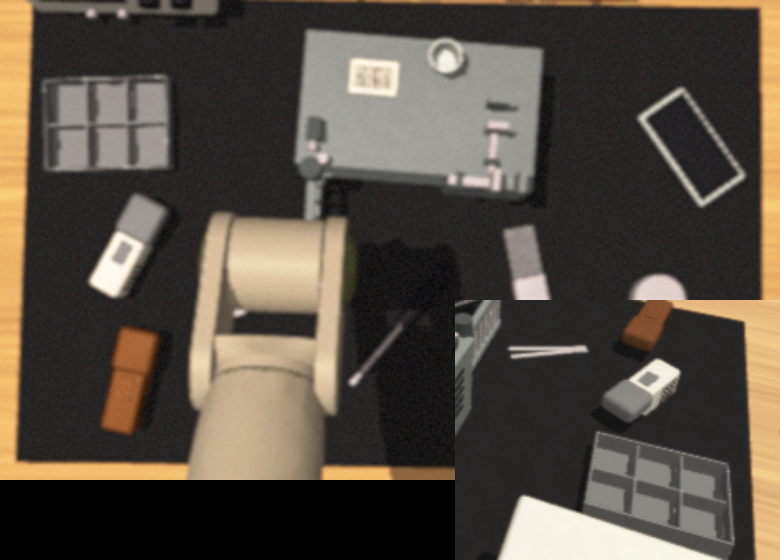

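The scanner stands upright in its old place at (130,245), and the visible bystanders are unmoved. Handing in.

```bash
python3 -c "
from h import *
st(); job.hand_in(); st()"
```

```text
t=36.52 p [0.4667 0.1051 0.1491] F [ 0.8 -2.1  6.5] gap 0.194
the job is handed in; nothing more can be done
the job is handed in; nothing more can be done
```

I did every step in the order asked and handed in at 36.5 s, with the arm still gripping the post and the gate held open at about 1.54 rad. `job.hand_in()` reports no verdict, so the checks below are my own.

- **Scanner:** I held it level about 5 cm above the label for about 1.75 s. In the scene picture its nose sat up to about 6 mm from where I predicted, within the 18 mm tolerance. I set it back upright on its original spot, and the final pictures show it standing there.
- **Catches:** I squeezed the safety catch first, then the bolt catch. The finger opening ended almost the same for both (0.427 and 0.429). The wrist picture then showed the safety tab about 30 mm from its lug, which matches fully home. I judged the bolt tab by eye and by the matching finger opening.
- **Gate:** It swung past the detent without the force guard tripping, and the last pictures show it square to the cage front. The wrist force was about 7 N at the end.
- **Bystanders:** All those visible in the last pictures look unmoved; the arm or its shadow hid part of the view from above.
- **Disagreements:** My automatic box around the label was off by about 6 mm, so I used the label's corners instead. The two cameras differed by up to about 8 mm on the first readings of the tabs. A close wrist view settled this, agreeing with the top view within about 1.5 mm.

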